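Vent the culture jar with the spring-return bayonet plug

ROBOT

A 6-joint arm with a two-finger parallel gripper is mounted at the origin on the work surface. World frame = base frame: x ahead of the robot, y to its left, z up, the work surface at z = 0. Lengths are in m, angles in rad, forces in N, time in s.
With the tool pointing down it reaches from about 0.225 to 0.875 m from the base axis. Payload 3.4 kg.
Tool frame: the origin (TCP) lies on the centre line of the jaws, within the pads' length; the fingertips stand 19 mm ahead of it and the grasp point (between the pads) is the TCP; z points along the fingers, y is the direction in which the jaws open and shut (so a half turn about z gives the same grasp; the last joint's range is limited). The gripper opens to 85 mm and grips with 20 to 120 N. Pads are 22 mm wide; open, the fingers measure 114 mm over their backs; the gripper's body (76 mm by 85 mm) begins 54 mm behind the grasp point. The pads swing forward as they close: fully open they stand 13 mm farther back than shut.
Start: joints at [1.031, 0.276, 1.505, -0, 1.361, -0.121], TCP at [0.234, 0.525, 0.25] pointing down, gripper open.
Joint ranges: [-2.89, 2.89], [-0.75, 2.08], [0.22, 2.7], [-1.18, 4.32], [0.11, 2.71], [-2.7, 2.7]. Speed limits (rad/s): [2.57, 2.57, 3.14, 3.14, 3.14, 3.14].

INTERFACE

Orientations are given as a unit quaternion [w, x, y, z].
In Python, from rig import monitor, eyes, manip, models gives the robot as it stands.
- The arm moves only by the tool send_rows, never from a script. Its argument "deltas" is a list of rows, each an object with "dp": the shift along the world's x, y, z each as a share of 0.12 m, from -1 to 1, a list of three; "rotation": the turn, a rotation vector about the world's x, y, z each as a share of 0.5 rad, from -1 to 1, a list of three. In form: [{"dp": [dx, dy, dz], "rotation": [rx, ry, rz]}, ...]. A call has 1 to 12 rows; each row is the pose to reach, as a shift and turn from the pose commanded when the call began; what a row does not reach only later rows make up. A row lasts 1/12 s, in which the tool goes at most 41.7 mm and 7.16 degrees, less where a joint would pass 70% of its speed; a pose out of reach is approached as far as the arm can. A call with a number of a shift or a turn outside -1 to 1 is refused whole. A call with a gripper value outside its range is refused whole. "fingers" is the closure, from -1 (fully open) to 1 (shut), set as the call begins (left out, the last holds). The fingers move at their own pace and stop on an object; "grip_force" is the grip in N (left out, the last holds). Time passes only in rows, so rows that repeat a pose let the fingers close. It gives the time, the measured TCP pose, the force and the opening at its end, in the units of the state.
- monitor.get_state(): the state, without advancing time (a new reading comes with each control period).
- eyes.get_image(name): name is "scene" or "top" or "wrist"; returns a dict with "color" (420x560x3 uint8, red, green, blue), "depth" (420x560 float32, m along the optical axis (not along the pixel's ray), 0 where there is no reading), "mtx" (3x3 intrinsics, pixels), "rvec" (rotation vector, rad) and "tvec" (3), from world to camera coordinates, as OpenCV has them. Camera axes: x right, y down, z forward; pixel columns grow to the right and rows downward; lengths in m; the calibration is good to about 2 mm. The wrist camera is an equidistant fisheye: a pixel r from the principal point sees the ray r / f radians off the axis. A picture is of the moment at which its call begins.
- manip.sign_off(): hands the job in, once; it reports no verdict.
Trained networks look in a picture, given as the dict that the camera call returned (one of the last four; its "shot" number tells which), for a name from the list of things; names that differ only in an ending like _2 or _b are one class to them, and where a whole thing is asked for, a point or a joint stands for the part that bears it (a point fixed in the world has none). Each returns a list of dicts, best first, with "score" (0 to 1); they miss things now and then, are a little off and sometimes report something else, mostly with a low value. They report only what shows in the picture. A call takes as long as a camera call.
- models.find_in(name, picture): "box" ([left, top, right, bottom] in pixels, round what is visible of it).
The state is a dict: "clock": time; "qpos": joint angles; "qd": joint speeds; "effort": joint torques, N m; "position": TCP position; "ee_rot": TCP orientation; "contact_force": force on the tool from outside, world axes, zero at the start; "moment": the same for the moment, N m; "width": finger opening in m.
Only numpy, scipy, OpenCV 4.12 (cv2) and the standard library are available. Lean on these libraries where they do the work, as an engineer would, in place of code of your own. Each camera call takes 0.05 s, during which the arm holds its last target.

TASK

Vent the clamped culture jar: take the steel T-handled plug with the two side ears out of the white rack, slide its stem down into the valve block on the jar's lid with the ears going through the slot, push it in against the spring and turn it a quarter turn clockwise (seen from above) to its stop. The valve springs shut if let go, so finish while still gripping the plug and holding it pushed in and fully turned. Leave everything else where it is.

Things in the scene. Friction and masses are not known exactly. Their poses are not given: they have to be found in the camera images.
- plug: Steel T-handled bayonet plug, 102 mm tall, upright in one of the rack's holes, origin 15 mm above the table. Origin: centre of the stem's foot; z up the stem, x along T-bar and ears. Stem: 14 mm round, z 0 (foot chamfered 3 mm) to 74 mm. Two ears, one bar 30 (x) by 12 (y) mm, at z 40 to 45. T-bar to grip: 44 (x) by 12 (y) mm, z 72 to 102. Same after half a turn. About 0.12 kg.
- port (a point): Centre of the valve block's top face, 140 mm above the table; x along the slot, z up. Cover plate 5 mm thick with a slot 34 (x) by 17 (y) mm; half a turn makes no difference. Below is a hollow where the ears can turn; 28 mm under the top face begins the centred round guide bore for the stem, 16.5 mm across, mouth chamfered 2 mm, floor 55 mm under the top face.
- jar: Clear culture jar clamped in a steel stand (152 mm across), cannot move. Origin: centre of the underside; axes as the port's. Grey lid 130 mm across, top at 85 mm, clamp fingers at y = +-63 mm up to 91 mm; on it the aluminium valve block, 48 mm square, 85 to 140 mm high, with the port in its top.
- valve_push (a joint): How far the sprung seat in the valve block is pushed down, m: 0 to 0.009. The ears meet it when the plug's origin is 45 mm under the port; it takes 4 N at first, 10 N at the bottom. The ears clear the cover and can turn with the seat more than 5 mm down; 8 to 8.5 mm is a good depth. Turned, the ears are caught under the cover.
- valve_turn (a joint): How far the plug's ears have turned the valve, clockwise from above, rad: 0 shut, stop at 1.62. It follows the plug with some 0.04 rad of play. A return spring turns it back to 0: 0.04 N m at the start, 0.14 N m at the end.
- rack: White storage rack, fixed, 60 mm (x) by 210 mm (y) by 55 mm tall, origin under its centre; three through holes 16.5 mm in diameter at y = -70, 0 and +70 mm on its centre line, holding the plug, the stopper and the tube in varying order.
- stopper: A plain steel stopper in the rack, like the plug but with a round collar 30 mm across instead of ears and a round knob 26 mm across (96 mm tall in all). Leave alone. Origin: centre of its foot.
- tube: Clear sample tube with a white screw cap 22 mm across, in the rack, 58 mm long. Leave alone. Origin: centre of its foot.
- dishes: Stack of four culture dishes, 90 mm across, 55 mm tall. Leave alone. Origin: centre of the underside.
- tip_box: Blue pipette tip box with a clear lid, 85 by 120 by 69 mm. Leave alone. Origin: centre of the underside.
- wash_bottle: White bottle with a blue cap, 68 mm across, 160 mm tall. Leave alone. Origin: centre of the underside.
- amber_bottle: Amber bottle, 36 mm across, 70 mm tall. Leave alone. Origin: centre of the underside.
- dropper: Small amber dropper bottle, 26 mm across, 55 mm tall. Leave alone. Origin: centre of the underside.
- beaker: Glass beaker, 72 mm across, 85 mm tall. Leave alone. Origin: centre of the underside.
- marker: Black and white marker pen lying down, 135 mm long, 14 mm thick. Leave alone. Origin: near the middle, on the underside.

How it is judged:
By the outcome, as a careful person would: the job done as asked, in the order asked, and still so for the second after the job is handed in, while the arm keeps its last pose, push and grip.
It also fails if it takes over 51 s, if anything falls off the work surface, if the arm or the gripper's body presses on something with over 40 N, if the wrist force passes 120 N, or if a joint passes its speed limit or range.

## Working session

There is one attempt and no reset: what is moved stays moved. The work goes in short steps, Python scripts to look and compute and a tool call to move; the robot and the scene stay as the last step left them, time stands still between calls to the robot, and variables do not carry over. Pictures are saved under pics/ and viewed, and the job is handed in when it is done.

Besides the shell and the picture viewer there is one more tool, called after "Call:" as a command line: name --argument value ..., lists and objects as JSON in quotes. send_rows: Moves the arm, as the interface text tells. Its arguments: {"type":"object","properties":{"deltas":{"type":"array","items":{"type":"object","properties":{"dp":{"type":"array","items":{"type":"number"}},"rotation":{"type":"array","items":{"type":"number"}}}}},"fingers":{"type":"number"},"grip_force":{"type":"number"}},"required":["deltas"]}

```bash
ls; mkdir -p pics; cat > h.py <<'E'
import numpy as np, cv2
from rig import monitor, eyes, manip, models
def R(im): return cv2.Rodrigues(np.array(im["rvec"],float))[0]
def cloud(im):
    K=np.array(im["mtx"]);d=im["depth"];h,w=d.shape
    u,v=np.meshgrid(np.arange(w),np.arange(h))
    p=np.stack([(u-K[0,2])/K[0,0]*d,(v-K[1,2])/K[1,1]*d,d],-1)
    P=(p-np.array(im["tvec"]).ravel())@R(im)
    P[d<=0]=np.nan
    return P
def save(im,n,boxes=()):
    c=im["color"][:,:,::-1].copy()
    for nm,b in boxes:
        b=[int(x) for x in b]; cv2.rectangle(c,b[:2],b[2:],(0,0,255),1); cv2.putText(c,nm,(b[0],b[1]-2),0,.35,(0,0,255),1)
    cv2.imwrite("pics/"+n+".png",c)
E
python3 - <<'E'
from h import *
print(monitor.get_state())
for n in ("top","scene"):
    im=eyes.get_image(n); np.savez("pics/"+n+".npz",**{k:v for k,v in im.items()})
    bx=[]
    P=cloud(im)
    for t in ("plug","port","jar","rack","stopper"):
        r=models.find_in(t,im)
        for q in r[:2]:
            print(n,t,q["score"],np.round(q["box"]))
            if q is r[0]: bx.append((t,q["box"]))
    save(im,n+"0"); save(im,n+"0b",bx)
E
```

```text
pics
{'clock': 0.0, 'qpos': array([ 1.03101631e+00,  2.76598687e-01,  1.50614011e+00,  8.46073823e-06,
        1.36069171e+00, -1.21010397e-01]), 'qd': array([ 0.00010547, -0.00021756,  0.00025935,  0.0005263 ,  0.00073627,
       -0.00094641]), 'effort': array([ 2.83042928e-04, -4.16768253e+01, -2.45806342e+01, -2.53825638e-04,
        1.05503880e-02, -4.20047400e-06]), 'position': array([0.23356814, 0.52488396, 0.24943479]), 'ee_rot': array([-3.02028295e-04,  2.07858965e-01,  9.78158375e-01, -8.67884318e-04]), 'contact_force': array([ 0.07212964, -0.08631279, -0.05165122]), 'moment': array([0.04947637, 0.01595316, 0.00929697]), 'width': 0.08575493238954737}
top plug 0.6 [334. 200. 345. 214.]
top plug 0.54 [354. 194. 368. 216.]
top jar 0.96 [209. 208. 259. 256.]
top rack 0.86 [323. 193. 393. 223.]
top rack 0.47 [333. 201. 343. 212.]
top stopper 0.44 [332. 202. 340. 214.]
top stopper 0.44 [300. 132. 330. 159.]
scene plug 0.6 [222. 251. 238. 286.]
scene plug 0.2 [281. 162. 329. 226.]
scene port 0.85 [283. 163. 328. 224.]
scene jar 0.97 [275. 164. 328. 225.]
scene rack 0.87 [194. 251. 266. 334.]
scene stopper 0.84 [246. 240. 254. 266.]
scene stopper 0.39 [222. 255. 238. 284.]
```

View pics/top0.png

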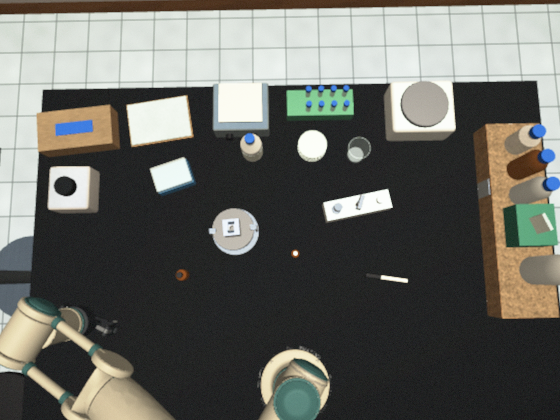

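View pics/scene0b.png

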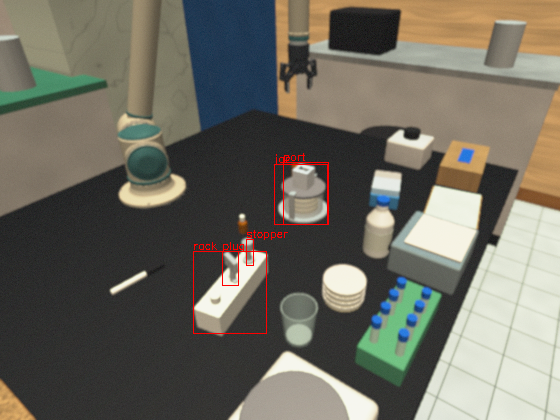

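```bash
python3 - <<'E'
from h import *
for n,(x0,y0,x1,y1) in (("top",(195,180,405,270)),("scene",(180,150,340,340))):
    im=np.load(f"pics/{n}.npz"); c=im["color"][y0:y1,x0:x1,::-1]
    s=min(800/(x1-x0),600/(y1-y0)); cv2.imwrite(f"pics/{n}_z.png",cv2.resize(c,None,fx=s,fy=s,interpolation=cv2.INTER_CUBIC))
im=dict(np.load("pics/top.npz")); P=cloud(im)
print(im["mtx"])
def rep(b):
    p=P[b[1]:b[3],b[0]:b[2]].reshape(-1,3); p=p[np.isfinite(p[:,0])]
    return p
p=rep((195,195,275,270)); q=p[(p[:,2]>.125)&(p[:,2]<.16)]; print("block",len(q),q.mean(0),q.min(0),q.max(0))
q=p[(p[:,2]>.075)&(p[:,2]<.1)]; print("lid",len(q),(q.min(0)+q.max(0))/2,q.max(0)-q.min(0))
p=rep((315,185,400,230)); q=p[(p[:,2]>.045)&(p[:,2]<.065)]; print("rack",len(q),q.mean(0),q.min(0),q.max(0))
for b in ((330,195,347,220),(350,190,370,220),(372,190,392,220)):
    p=rep(b); q=p[p[:,2]>.075]; print(len(q), q.mean(0) if len(q) else 0, (q.min(0),q.max(0)) if len(q) else 0)
E
```

```text
[[460.0257114    0.         279.01432529]
 [  0.         460.0257114  208.01904314]
 [  0.           0.           1.        ]]
block 244 [0.47903695 0.18102168 0.13914645] [0.4540123  0.15583161 0.1258179 ] [0.50428767 0.20634172 0.14760458]
lid 1119 [0.47919442 0.18166598 0.08711902] [0.12768108 0.14370052 0.02327286]
rack 1080 [ 0.55141572 -0.21251425  0.05555214] [ 0.50426756 -0.32026697  0.04514395] [ 0.60000336 -0.10458184  0.06464349]
63 [ 0.53840656 -0.14274199  0.10998404] (array([ 0.52662857, -0.15452467,  0.09193124]), array([ 0.55139819, -0.13087535,  0.11790533]))
75 [ 0.55145559 -0.21055244  0.11253256] (array([ 0.53110689, -0.22173236,  0.07700079]), array([ 0.57449995, -0.20041768,  0.12197257]))
10 [ 0.56553346 -0.28035563  0.07725735] (array([ 0.55768229, -0.28795248,  0.07600765]), array([ 0.57046846, -0.27207213,  0.07804535]))
```

View pics/top_z.png

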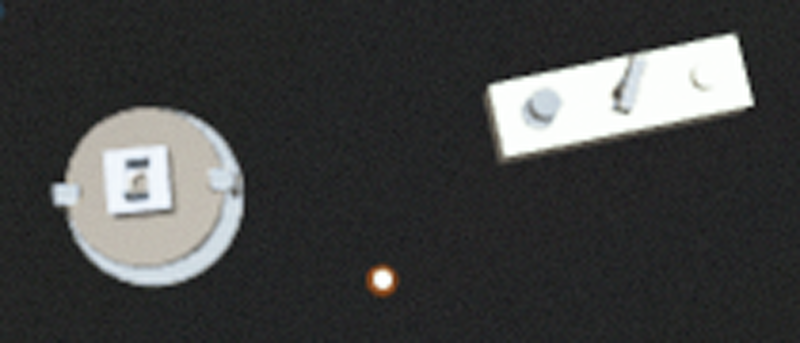

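View pics/scene_z.png

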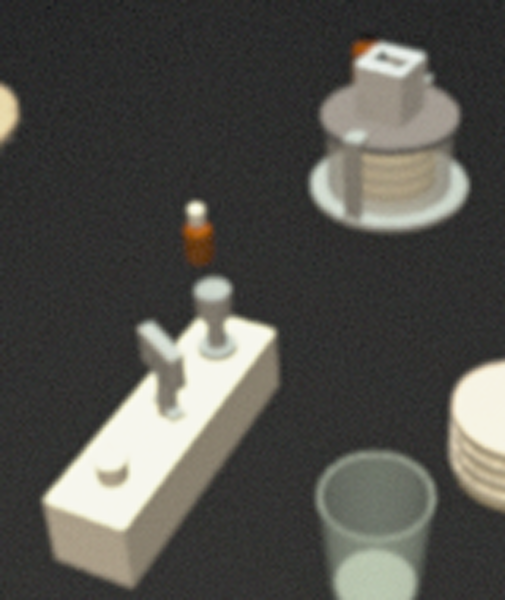

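```bash
python3 - <<'E'
from h import *
im=dict(np.load("pics/top.npz")); P=cloud(im)
def pts(b,lo,hi):
    p=P[b[1]:b[3],b[0]:b[2]].reshape(-1,3); p=p[np.isfinite(p[:,0])]
    return p[(p[:,2]>lo)&(p[:,2]<hi)]
def rect(q,name):
    r=cv2.minAreaRect((q[:,:2]*1000).astype(np.float32)); w,V=np.linalg.eigh(np.cov(q[:,:2].T)); print(name,len(q),r,"pca ang",np.degrees(np.arctan2(V[1,1],V[0,1])),np.sqrt(w*12)*1000,q.mean(0), np.median(q[:,2]))
rect(pts((350,190,370,220),.108,.13),"tbar")
rect(pts((315,185,400,230),.045,.065),"rack")
rect(pts((195,195,275,270),.13,.15),"block")
q=pts((195,195,275,270),.075,.1); rect(q,"lid")
# slot: low points inside block
q=pts((222,215,240,238),.08,.13); rect(q,"slot"); 
print(np.round(P[216:240,220:242,2]*1000)[:, :].astype(int))
E
```

```text
tbar 58 ((553.09228515625, -212.29830932617188), (11.86085033416748, 43.062625885009766), 70.77890014648438) pca ang 161.6993182013875 [12.62863701 43.68617623] [ 0.55228501 -0.21174313  0.11682951] 0.11698513913651479
rack 1080 ((552.9074096679688, -212.2906494140625), (60.92939376831055, 211.054443359375), 10.752248764038086) pca ang 101.03417486509525 [ 64.00808182 215.66018289] [ 0.55141572 -0.21251425  0.05555214] 0.05565356286035696
block 237 ((479.430419921875, 181.37461853027344), (48.74727249145508, 48.178436279296875), 4.059324264526367) pca ang 162.16701099869402 [51.40646286 52.27266241] [0.47929611 0.18147083 0.13949075] 0.1397632074955628
lid 1119 ((479.06500244140625, 181.453125), (127.00289916992188, 128.74758911132812), 42.36345672607422) pca ang 100.06785357796247 [121.27004323 126.82587294] [0.47741698 0.18006911 0.08583094] 0.0856872988952697
slot 174 ((489.2531433105469, 187.25872802734375), (57.066184997558594, 70.35446166992188), 89.99654388427734) pca ang -178.90295608060893 [59.25624398 87.66530105] [0.49459696 0.1906962  0.09153209] 0.08679428512805526
[[   
[... 10852 characters left out ...]
   88
                    88                   83                   87
                    87                   83                   89
                    91]
 [                  88                   84                   85
                    84                   85                   84
                    88                   80                   86
                    82                   88                   88
                    88                   87                   85
                    89                   84                   88
                    82                   83                   90
                    90]]<stdin>:14: RuntimeWarning: invalid value encountered in cast
```

Call:
send_rows --deltas '[{"dp": [0.17, -0.24, 0], "rotation": [0, 0, 0]}, {"dp": [0.34, -0.48, 0], "rotation": [0, 0, 0]}, {"dp": [0.51, -0.72, 0], "rotation": [0, 0, 0]}, {"dp": [0.68, -0.95, 0], "rotation": [0, 0, 0]}]' --fingers 0

```text
clock: 0.93
position: [0.3158, 0.4101, 0.2504]
ee_rot: [0.0, 0.207, 0.978, 0.0]
contact_force: [1.1, 0.1, -0.7]
width: 0.0429
```

Call:
send_rows --deltas '[{"dp": [0.17, -0.24, 0], "rotation": [0, 0, 0.1]}, {"dp": [0.34, -0.48, 0], "rotation": [0, 0, 0.18]}, {"dp": [0.51, -0.72, 0], "rotation": [0, 0, 0.18]}, {"dp": [0.68, -0.95, 0], "rotation": [0, 0, 0.18]}]'

```text
clock: 1.27
position: [0.3977, 0.2957, 0.2506]
ee_rot: [0.0, 0.164, 0.987, 0.0]
contact_force: [-0.6, 1.4, 0.1]
width: 0.0431
```

Call:
send_rows --deltas '[{"dp": [0.15, -0.24, 0], "rotation": [0, 0, 0]}, {"dp": [0.25, -0.48, 0], "rotation": [0, 0, 0]}, {"dp": [0.35, -0.72, 0], "rotation": [0, 0, 0]}, {"dp": [0.35, -0.8, 0], "rotation": [0, 0, 0]}, {"dp": [0.35, -0.8, 0], "rotation": [0, 0, 0]}, {"dp": [0.35, -0.8, 0], "rotation": [0, 0, 0]}]'

```text
clock: 1.77
position: [0.4388, 0.2016, 0.2504]
ee_rot: [-0.0, 0.164, 0.986, 0.001]
contact_force: [0.2, 0.8, -0.5]
width: 0.0428
```

```bash
python3 - <<'E'
from h import *
s=monitor.get_state(); print(s["clock"],s["position"],s["qpos"],s["ee_rot"],s["width"],s["contact_force"])
im=eyes.get_image("wrist"); np.savez("pics/w1.npz",**im); save(im,"w1"); print(im["mtx"],im["rvec"],-R(im).T@np.array(im["tvec"]).ravel())
print(models.find_in("port",im))
E
```

```text
1.7667 [0.43876957 0.20155261 0.25040694] [ 2.85464606e-01  1.36277187e-01  1.68974286e+00  1.30722404e-03
  1.31553828e+00 -9.55410448e-01] [-2.59880127e-04  1.64376249e-01  9.86397510e-01  5.76830028e-04] 0.04283662123492129 [ 0.18274719  0.77404013 -0.48486287]
[[325.1922621    0.         278.11443552]
 [  0.         325.1922621  212.09385455]
 [  0.           0.           1.        ]] [-2.3366378  -1.66867479 -0.2686055 ] [0.36260148 0.22663308 0.37410707]
[{'box': [206.6, 151.4, 348.8, 302.0], 'score': 0.97}, {'box': [406.2, 241.7, 501.4, 335.7], 'score': 0.54}]
```

View pics/w1.png

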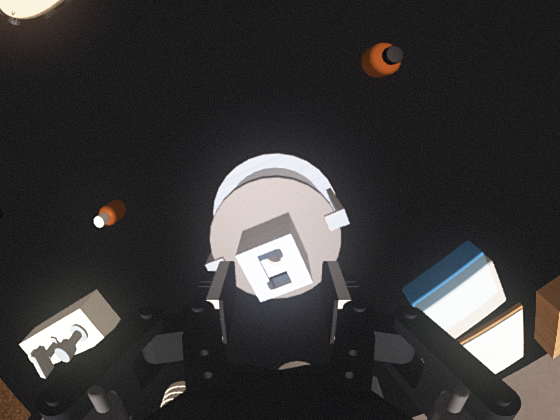

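The wrist view shows the block's white top at about (275,265), with the slot's two dark ends at (271,256) and (274,280). I'll rectify the view onto z=0.14 and measure it.

```bash
cat >> h.py <<'E'
def proj(im,X):
    # equidistant fisheye
    p,_=cv2.fisheye.projectPoints(np.asarray(X,float).reshape(-1,1,3),np.array(im["rvec"],float).reshape(3,1),np.array(im["tvec"],float).reshape(3,1),np.array(im["mtx"],float),np.zeros(4))
    return p.reshape(-1,2)
def rectify(im,cx,cy,z,half=.04,n=600):
    g=np.linspace(-half,half,n)
    X,Y=np.meshgrid(g+cx,g+cy)  # col->x, row->y ; flip y so up=+y
    Y=Y[::-1]
    p=proj(im,np.stack([X,Y,np.full_like(X,z)],-1)).astype(np.float32)
    return cv2.remap(im["color"],p[:,0].reshape(n,n),p[:,1].reshape(n,n),cv2.INTER_CUBIC)
E
python3 - <<'E'
from h import *
im=dict(np.load("pics/w1.npz"))
r=rectify(im,.479,.1815,.14)
g=cv2.cvtColor(r,cv2.COLOR_RGB2GRAY)
m=(g>200).astype(np.uint8); 
cs,_=cv2.findContours(m,cv2.RETR_EXTERNAL,cv2.CHAIN_APPROX_NONE)
c=max(cs,key=cv2.contourArea); q=cv2.minAreaRect(c); print(q)
s=80/599
print("block c",.479-.04+q[0][0]*s/1000,.1815+.04-q[0][1]*s/1000, np.array(q[1])*s, q[2])
# slot hole within
inner=np.zeros_like(g); cv2.drawContours(inner,[c],-1,255,-1)
hole=((g<=185)&(cv2.erode(inner,np.ones((41,41)))>0)).astype(np.uint8)
cs,_=cv2.findContours(hole,cv2.RETR_EXTERNAL,cv2.CHAIN_APPROX_NONE)
pts=np.vstack([k for k in cs if cv2.contourArea(k)>50]); h=cv2.minAreaRect(pts); print("slot",.439+h[0][0]*s/1000,.2215-h[0][1]*s/1000,np.array(h[1])*s,h[2])
o=r[:,:,::-1].copy()
for a,col in((q,(0,0,255)),(h,(0,255,0))): cv2.polylines(o,[cv2.boxPoints(a).astype(int)],True,col,1)
cv2.imwrite("pics/w1r.png",o)
E
```

```text
((260.8900146484375, 347.53839111328125), (478.36456298828125, 559.4276733398438), 85.19032287597656)
block c 0.47384340763251254 0.17508418816517113 [63.88842244 74.71488125] 85.19032287597656
slot 0.4809473903445847 0.18307500048909642 [34.78898343 19.69648103] 2.5895016193389893
```

View pics/w1r.png

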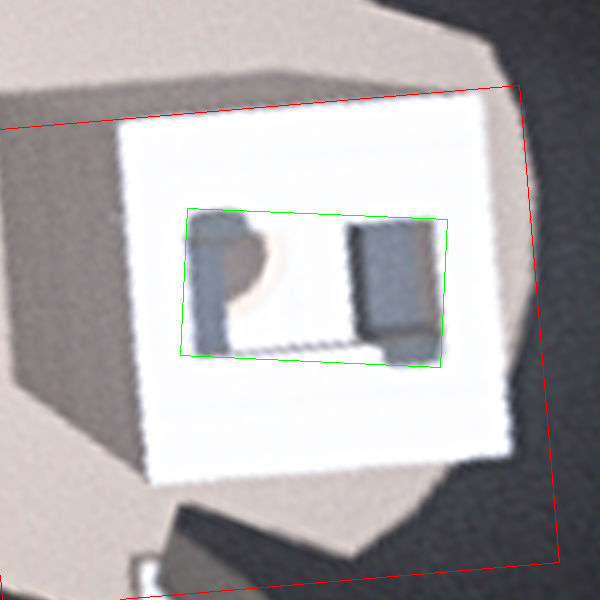

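Call:
send_rows --deltas '[{"dp": [0.06, -0.32, 0], "rotation": [0, 0, 0]}, {"dp": [0.12, -0.64, 0], "rotation": [0, 0, 0]}, {"dp": [0.2, -0.96, 0], "rotation": [0, 0, 0]}]'

```text
clock: 2.12
position: [0.4625, 0.0872, 0.2505]
ee_rot: [0.0, 0.161, 0.987, 0.0]
contact_force: [0.7, -0.3, -0.7]
width: 0.0425
```

Call:
send_rows --deltas '[{"dp": [0.06, -0.32, 0], "rotation": [0, 0, 0]}, {"dp": [0.12, -0.64, 0], "rotation": [0, 0, 0]}, {"dp": [0.2, -0.96, 0], "rotation": [0, 0, 0]}]'

```text
clock: 2.37
position: [0.487, -0.029, 0.2505]
ee_rot: [0.0, 0.162, 0.987, 0.0]
contact_force: [-0.1, 0.2, -0.1]
width: 0.0427
```

Call:
send_rows --deltas '[{"dp": [0.06, -0.32, 0], "rotation": [0, 0, 0]}, {"dp": [0.12, -0.64, 0], "rotation": [0, 0, 0]}, {"dp": [0.2, -0.96, 0], "rotation": [0, 0, 0]}]'

```text
clock: 2.62
position: [0.5114, -0.1443, 0.2505]
ee_rot: [0.0, 0.163, 0.987, 0.0]
contact_force: [0.6, 0.4, -0.2]
width: 0.0428
```

Call:
send_rows --deltas '[{"dp": [0, -0.25, 0], "rotation": [0, 0, 0]}, {"dp": [0, -0.38, 0], "rotation": [0, 0, 0]}, {"dp": [0, -0.38, 0], "rotation": [0, 0, 0]}, {"dp": [0, -0.38, 0], "rotation": [0, 0, 0]}, {"dp": [0, -0.38, 0], "rotation": [0, 0, 0]}]'

```text
clock: 3.03
position: [0.5113, -0.1879, 0.2502]
ee_rot: [-0.0, 0.163, 0.987, 0.001]
contact_force: [0.1, -0.0, 0.4]
width: 0.0426
```

```bash
python3 - <<'E'
from h import *
s=monitor.get_state(); print(s["clock"],s["position"],s["qpos"],s["ee_rot"],s["width"],s["contact_force"])
im=eyes.get_image("wrist"); np.savez("pics/w2.npz",**im); save(im,"w2")
cv2.imwrite("pics/w2r.png",rectify(im,.5525,-.212,.117)[:,:,::-1])
E
```

```text
3.0333 [ 0.51125752 -0.18794174  0.25020814] [-4.80804572e-01  2.30722648e-01  1.56829581e+00  1.24585047e-03
  1.34344775e+00 -1.72477137e+00] [-2.25577649e-04  1.62827169e-01  9.86654323e-01  7.12838329e-04] 0.042637376104708004 [ 0.05473207 -0.016121    0.43497692]
```

View pics/w2.png

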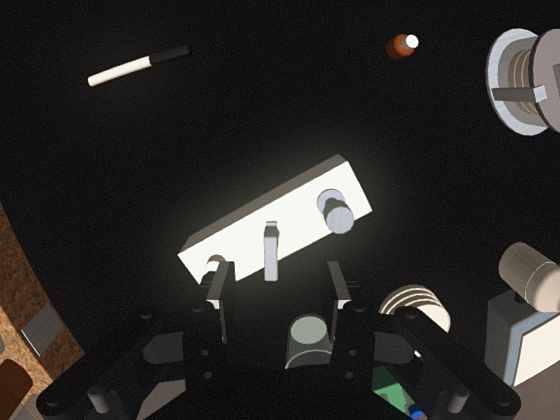

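View pics/w2r.png

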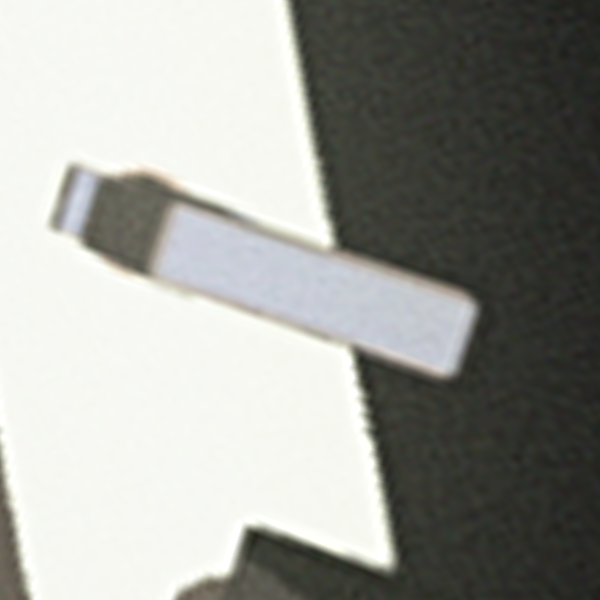

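Call:
send_rows --deltas '[{"dp": [0.2, -0.1, 0], "rotation": [0, 0, 0.025]}, {"dp": [0.352, -0.195, 0], "rotation": [0, 0, 0.025]}, {"dp": [0.352, -0.195, -0.2], "rotation": [0, 0, 0.025]}, {"dp": [0.352, -0.195, -0.4], "rotation": [0, 0, 0.025]}, {"dp": [0.352, -0.195, -0.6], "rotation": [0, 0, 0.025]}, {"dp": [0.352, -0.195, -0.6], "rotation": [0, 0, 0.025]}]'

```text
clock: 3.58
position: [0.5507, -0.2099, 0.1738]
ee_rot: [-0.005, 0.156, 0.988, 0.002]
contact_force: [-1.5, 0.4, -0.7]
width: 0.0427
```

```bash
python3 - <<'E'
from h import *
s=monitor.get_state(); print(s["clock"],s["position"],s["ee_rot"],s["width"],s["contact_force"])
im=eyes.get_image("wrist"); save(im,"w3")
E
```

```text
3.5833 [ 0.55065243 -0.20987631  0.17378139] [-0.00461708  0.15641727  0.98767854  0.00185263] 0.0427043121701732 [-1.46742525  0.43005195 -0.68957981]
```

View pics/w3.png

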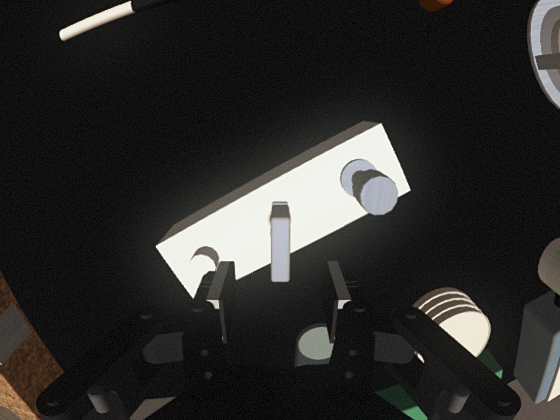

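Call:
send_rows --deltas '[{"dp": [0, 0, -0.15], "rotation": [0, 0, 0]}, {"dp": [0, 0, -0.3], "rotation": [0, 0, 0]}, {"dp": [0, 0, -0.45], "rotation": [0, 0, 0]}, {"dp": [0, 0, -0.55], "rotation": [0, 0, 0]}, {"dp": [0, 0, -0.615], "rotation": [0, 0, 0]}, {"dp": [0, 0, -0.615], "rotation": [0, 0, 0]}, {"dp": [0, 0, -0.615], "rotation": [0, 0, 0]}]'

```text
clock: 4.22
position: [0.5541, -0.2132, 0.1058]
ee_rot: [0.001, 0.157, 0.988, -0.0]
contact_force: [-0.5, 0.1, 0.1]
width: 0.0425
```

```bash
python3 - <<'E'
from h import *
s=monitor.get_state(); print(s["clock"],s["position"],s["ee_rot"],s["width"],s["contact_force"])
im=eyes.get_image("wrist"); save(im,"w4")
E
```

```text
4.2167 [ 0.55409888 -0.21315986  0.10575029] [ 8.74629651e-04  1.57154304e-01  9.87573650e-01 -2.14555414e-04] 0.04247349456718173 [-0.53001984  0.14115569  0.1456625 ]
```

View pics/w4.png

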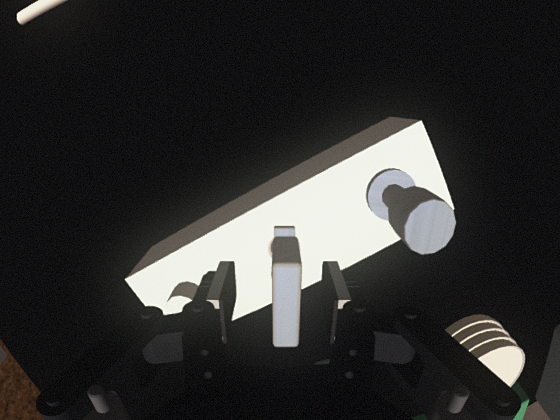

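Call:
send_rows --deltas '[{"dp": [0, 0, 0], "rotation": [0, 0, 0]}, {"dp": [0, 0, 0], "rotation": [0, 0, 0]}, {"dp": [0, 0, 0], "rotation": [0, 0, 0]}, {"dp": [0, 0, 0], "rotation": [0, 0, 0]}, {"dp": [0, 0, 0], "rotation": [0, 0, 0]}, {"dp": [0, 0, 0], "rotation": [0, 0, 0]}, {"dp": [0, 0, 0], "rotation": [0, 0, 0]}, {"dp": [0, 0, 0], "rotation": [0, 0, 0]}]' --fingers 1 --grip_force 80

```text
clock: 4.93
position: [0.5542, -0.2125, 0.1057]
ee_rot: [0.001, 0.158, 0.987, 0.001]
contact_force: [1.5, 4.8, 5.9]
width: 0.0111
```

```bash
python3 - <<'E'
from h import *
s=monitor.get_state(); print(s["clock"],s["position"],s["ee_rot"],s["width"],s["contact_force"],s["moment"])
im=eyes.get_image("wrist"); save(im,"w5")
E
```

```text
4.9333 [ 0.55424593 -0.21251162  0.10574973] [1.17873347e-03 1.57778135e-01 9.87473593e-01 7.57996354e-04] 0.011055663999402323 [1.52574238 4.77045198 5.89810271] [ 0.80002243 -0.1419126  -0.02286594]
```

View pics/w5.png

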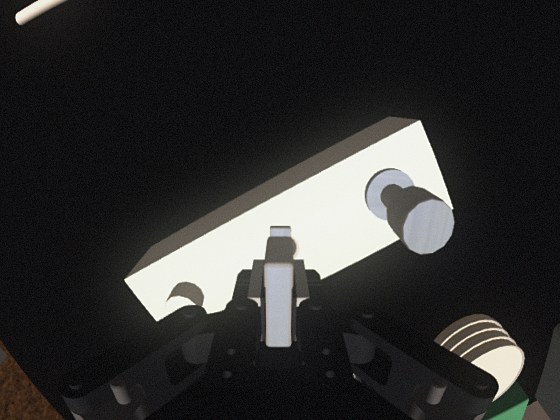

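Call:
send_rows --deltas '[{"dp": [0, 0, 0.1], "rotation": [0, 0, 0]}, {"dp": [0, 0, 0.25], "rotation": [0, 0, 0]}, {"dp": [0, 0, 0.4], "rotation": [0, 0, 0]}, {"dp": [0, 0, 0.6], "rotation": [0, 0, 0]}, {"dp": [0, 0, 0.8], "rotation": [0, 0, 0]}, {"dp": [0, 0, 1], "rotation": [0, 0, 0]}]'

```text
clock: 5.48
position: [0.5526, -0.2135, 0.225]
ee_rot: [-0.001, 0.157, 0.988, -0.0]
contact_force: [0.4, 0.9, -1.2]
width: 0.0106
```

Call:
send_rows --deltas '[{"dp": [0, 0.1, 0.2], "rotation": [0, 0, 0.2]}, {"dp": [-0.1, 0.4, 0.25], "rotation": [0, 0, 0.4]}, {"dp": [-0.15, 0.7, 0.25], "rotation": [0, 0, 0.6]}, {"dp": [-0.2, 1, 0.25], "rotation": [0, 0, 0.8]}]'

```text
clock: 5.82
position: [0.5287, -0.093, 0.255]
ee_rot: [0.0, -0.043, 0.999, -0.001]
contact_force: [-0.1, 0.8, -1.6]
width: 0.0105
```

```bash
python3 - <<'E'
from h import *
s=monitor.get_state(); print(s["clock"],s["position"],s["ee_rot"],s["width"],s["contact_force"],s["moment"])
im=eyes.get_image("wrist"); save(im,"w6")
im=eyes.get_image("scene"); save(im,"s6")
E
```

```text
5.8167 [ 0.5286802  -0.09297337  0.25497452] [ 2.84414344e-04 -4.34030021e-02  9.99057464e-01 -5.31859448e-04] 0.01049247992581425 [-0.08872489  0.76901678 -1.55411384] [ 0.02622844  0.01962286 -0.02049819]
```

View pics/w6.png

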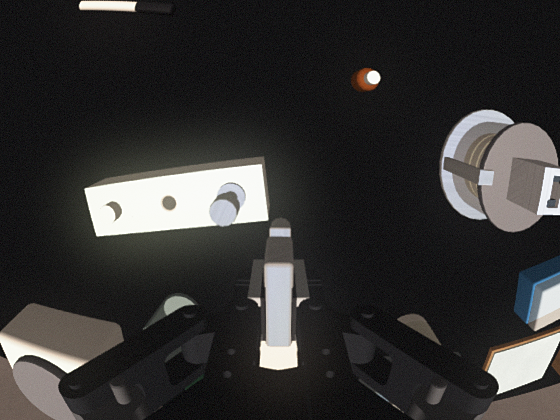

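View pics/s6.png

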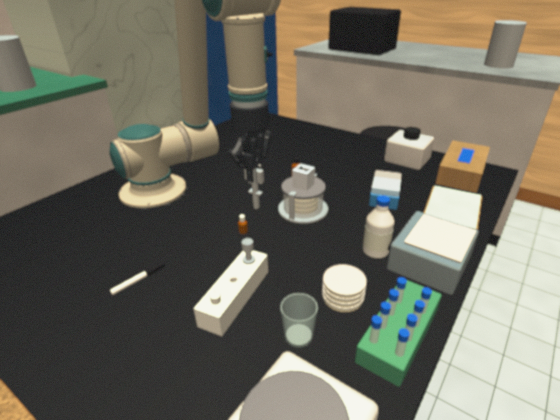

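Call:
send_rows --deltas '[{"dp": [-0.05, 0.3, 0], "rotation": [0, 0, 0]}, {"dp": [-0.1, 0.6, 0], "rotation": [0, 0, -0.01]}, {"dp": [-0.15, 0.9, 0], "rotation": [0, 0, -0.01]}]'

```text
clock: 6.17
position: [0.5109, 0.0148, 0.2541]
ee_rot: [-0.0, -0.038, 0.999, -0.001]
contact_force: [0.6, -0.3, -0.9]
width: 0.011
```

Call:
send_rows --deltas '[{"dp": [-0.05, 0.3, 0], "rotation": [0, 0, 0]}, {"dp": [-0.1, 0.6, 0], "rotation": [0, 0, 0]}, {"dp": [-0.15, 0.9, 0], "rotation": [0, 0, 0]}]'

```text
clock: 6.42
position: [0.4929, 0.1234, 0.2542]
ee_rot: [-0.0, -0.039, 0.999, -0.001]
contact_force: [0.9, 0.3, -1.8]
width: 0.0109
```

Call:
send_rows --deltas '[{"dp": [-0.05, 0.2, 0], "rotation": [0, 0, 0]}, {"dp": [-0.09, 0.4, 0], "rotation": [0, 0, 0]}, {"dp": [-0.09, 0.475, 0], "rotation": [0, 0, 0]}, {"dp": [-0.09, 0.475, 0], "rotation": [0, 0, 0]}, {"dp": [-0.09, 0.475, 0], "rotation": [0, 0, 0]}, {"dp": [-0.09, 0.475, 0], "rotation": [0, 0, 0]}]'

```text
clock: 6.92
position: [0.4829, 0.1783, 0.2543]
ee_rot: [-0.0, -0.039, 0.999, -0.001]
contact_force: [0.4, -0.1, -0.9]
width: 0.0109
```

```bash
python3 - <<'E'
from h import *
s=monitor.get_state(); print(s["clock"],s["position"],s["ee_rot"],s["width"],s["contact_force"],s["moment"])
im=eyes.get_image("wrist"); np.savez("pics/w7.npz",**im); save(im,"w7")
o=im["color"][200:420,180:380,::-1]; cv2.imwrite("pics/w7z.png",cv2.resize(o,None,fx=2.7,fy=2.7,interpolation=cv2.INTER_CUBIC))
im=eyes.get_image("scene"); np.savez("pics/s7.npz",**im); o=im["color"][100:240,240:360,::-1]; cv2.imwrite("pics/s7z.png",cv2.resize(o,None,fx=4.2,fy=4.2,interpolation=cv2.INTER_CUBIC))
E
```

```text
6.9167 [0.48294049 0.1782911  0.25432461] [-5.36661059e-05 -3.87929720e-02  9.99247017e-01 -7.07819996e-04] 0.010877067231455687 [ 0.40629364 -0.11945713 -0.85459863] [-0.01326087  0.01249333 -0.02304918]
```

View pics/w7z.png

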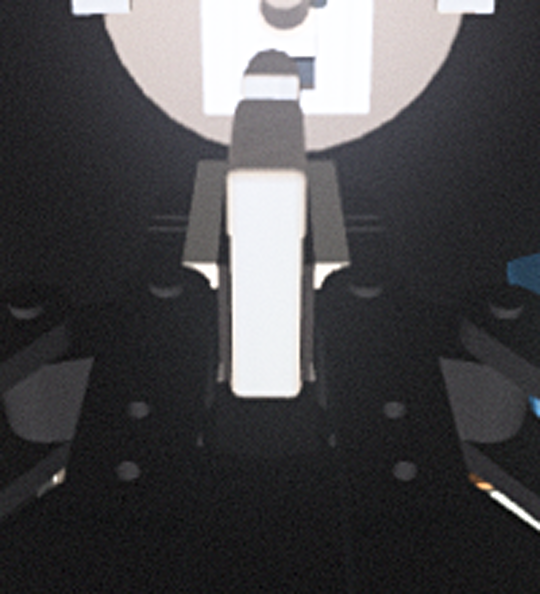

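View pics/s7z.png

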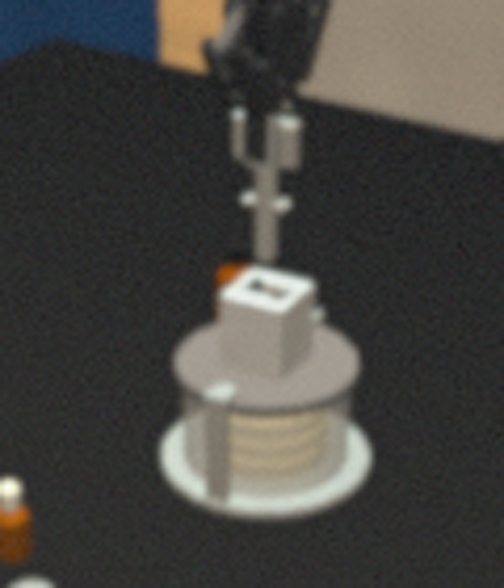

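```bash
python3 - <<'E'
from h import *
im=dict(np.load("pics/w7.npz"))
K=np.array(im["mtx"]);C=-R(im).T@np.array(im["tvec"]).ravel(); print("cam",C)
def ray(u,v,z):
    p=cv2.fisheye.undistortPoints(np.array([[[u,v]]],float),K,np.zeros(4)).ravel()
    d=R(im).T@np.array([p[0],p[1],1]); return C+d*(z-C[2])/d[2]
f=lambda u,v,z: print((u,v),np.round(ray(u/2.7+180,v/2.7+200,z)*1000,1))
f0=.25432-.0907
print("block edges"); f(203,112,.14); f(370,112,.14); f(203,30,.14); f(370,30,.14)
print("slot right end"); f(315,72,.14)
print("bar top corners"); [f(u,v,f0+.102) for u,v in((229,172),(303,172),(232,396),(300,396))]
print("ear top"); [f(u,v,f0+.045) for u,v in((243,75),(300,75),(240,98),(302,98))]
print("foot"); [f(u,v,f0) for u,v in((246,68),(298,68),(271,50))]
E
```

```text
cam [0.40265465 0.17148549 0.37795164]
block edges
(203, 112) [506.9 160.8 140. ]
(370, 112) [503.1 210.1 140. ]
(203, 30) [481.4 159.4 140. ]
(370, 30) [477.7 207.  140. ]
slot right end
(315, 72) [491.7 192.5 140. ]
bar top corners
(229, 172) [461.  170.6 265.6]
(303, 172) [460.1 181.2 265.6]
(232, 396) [503.8 173.6 265.6]
(300, 396) [502.9 184.9 265.6]
ear top
(243, 75) [467.8 171.7 208.6]
(300, 75) [466.9 183.4 208.6]
(240, 98) [473.  171.4 208.6]
(302, 98) [472.  184.3 208.6]
foot
(246, 68) [483.1 172.4 163.6]
(298, 68) [482.1 185.9 163.6]
(271, 50) [477.7 178.5 163.6]
```

Call:
send_rows --deltas '[{"dp": [-0.008, 0.031, 0], "rotation": [0, 0, 0]}, {"dp": [-0.008, 0.031, 0], "rotation": [0, 0, 0]}, {"dp": [-0.008, 0.031, -0.08], "rotation": [0, 0, 0]}, {"dp": [-0.008, 0.031, -0.14], "rotation": [0, 0, 0]}, {"dp": [-0.008, 0.031, -0.14], "rotation": [0, 0, 0]}, {"dp": [-0.008, 0.031, -0.14], "rotation": [0, 0, 0]}]'

```text
clock: 7.52
position: [0.4809, 0.1832, 0.2367]
ee_rot: [-0.001, -0.039, 0.999, -0.0]
contact_force: [0.7, -0.0, -1.7]
width: 0.0108
```

```bash
python3 - <<'E'
from h import *
s=monitor.get_state(); print(s["clock"],s["position"],s["ee_rot"],s["width"],s["contact_force"],s["moment"])
im=eyes.get_image("wrist"); np.savez("pics/w8.npz",**im)
o=im["color"][200:420,180:380,::-1]; cv2.imwrite("pics/w8z.png",cv2.resize(o,None,fx=2.7,fy=2.7,interpolation=cv2.INTER_CUBIC))
im=eyes.get_image("scene"); np.savez("pics/s8.npz",**im); o=im["color"][100:240,240:360,::-1]; cv2.imwrite("pics/s8z.png",cv2.resize(o,None,fx=4.2,fy=4.2,interpolation=cv2.INTER_CUBIC))
E
```

```text
7.5167 [0.48091017 0.18320694 0.23669405] [-1.08955501e-03 -3.93134538e-02  9.99226310e-01 -2.15984493e-04] 0.010756740552486066 [ 0.67258481 -0.02753139 -1.74050144] [ 0.00485284 -0.00364077 -0.07234862]
```

View pics/w8z.png

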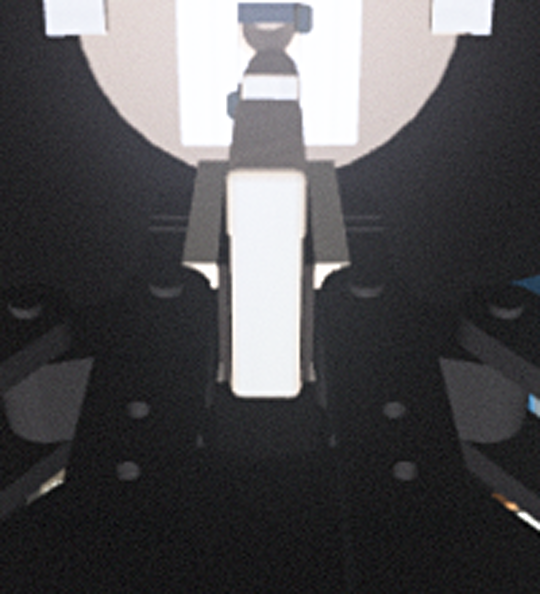

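View pics/s8z.png

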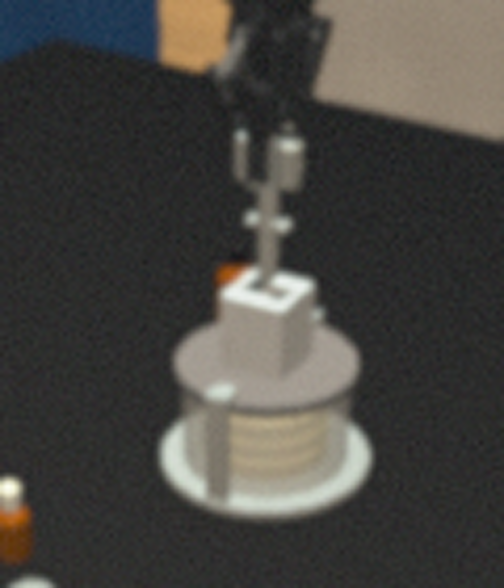

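```bash
python3 - <<'E'
from h import *
im=dict(np.load("pics/w8.npz"))
K=np.array(im["mtx"]);C=-R(im).T@np.array(im["tvec"]).ravel(); print("cam",C)
def ray(u,v,z):
    p=cv2.fisheye.undistortPoints(np.array([[[u,v]]],float),K,np.zeros(4)).ravel()
    d=R(im).T@np.array([p[0],p[1],1]); return C+d*(z-C[2])/d[2]
f=lambda u,v,z: print((u,v),np.round(ray(u/2.7+180,v/2.7+200,z)*1000,1))
f0=.2367-.0907
print("block edges"); f(181,146,.14); f(358,146,.14); f(178,60,.14); f(360,60,.14)
print("slot"); f(238,5,.14);f(313,5,.14);f(229,90,.14);f(229,120,.14)
print("bar top corners"); [f(u,v,f0+.102) for u,v in((229,172),(303,172),(232,396),(300,396))]
print("foot"); [f(u,v,f0) for u,v in((246,68),(298,68),(271,50))]
im=dict(np.load("pics/w8.npz"));r=rectify(im,.481,.1825,.14);cv2.imwrite("pics/w8r.png",r[:,:,::-1])
E
```

```text
cam [0.40088644 0.17622154 0.36050524]
block edges
(181, 146) [507.8 161.  140. ]
(358, 146) [503.9 210.2 140. ]
(178, 60) [482.4 159.1 140. ]
(360, 60) [478.5 207.7 140. ]
slot
(238, 5) [465.8 174.1 140. ]
(313, 5) [464.2 193.7 140. ]
(229, 90) [489.9 173.3 140. ]
(229, 120) [498.7 173.9 140. ]
bar top corners
(229, 172) [459.  175.5 248. ]
(303, 172) [458.2 186.1 248. ]
(232, 396) [501.8 178.6 248. ]
(300, 396) [500.9 189.9 248. ]
foot
(246, 68) [480.9 177.4 146. ]
(298, 68) [479.9 190.9 146. ]
(271, 50) [475.5 183.5 146. ]
```

View pics/w8r.png

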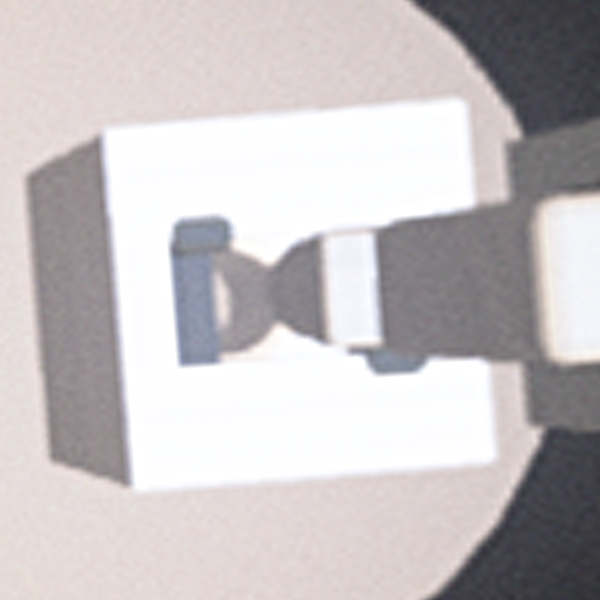

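Call:
send_rows --deltas '[{"dp": [0.008, -0.009, 0], "rotation": [0, 0, 0]}, {"dp": [0.008, -0.009, -0.07], "rotation": [0, 0, 0]}, {"dp": [0.008, -0.009, -0.14], "rotation": [0, 0, 0]}, {"dp": [0.008, -0.009, -0.21], "rotation": [0, 0, 0]}, {"dp": [0.008, -0.009, -0.27], "rotation": [0, 0, 0]}, {"dp": [0.008, -0.009, -0.306], "rotation": [0, 0, 0]}, {"dp": [0.008, -0.009, -0.306], "rotation": [0, 0, 0]}, {"dp": [0.008, -0.009, -0.306], "rotation": [0, 0, 0]}]'

```text
clock: 8.28
position: [0.4824, 0.1823, 0.2006]
ee_rot: [-0.0, -0.039, 0.999, -0.0]
contact_force: [0.5, 0.5, -1.5]
width: 0.0105
```

```bash
python3 - <<'E'
from h import *
s=monitor.get_state(); print(s["clock"],s["position"],s["ee_rot"],s["width"],s["contact_force"],s["moment"])
im=eyes.get_image("wrist"); np.savez("pics/w9.npz",**im)
o=im["color"][200:420,180:380,::-1]; cv2.imwrite("pics/w9z.png",cv2.resize(o,None,fx=2.7,fy=2.7,interpolation=cv2.INTER_CUBIC))
E
```

```text
8.2833 [0.48236165 0.18234786 0.20059042] [-3.87696203e-04 -3.93417531e-02  9.99225738e-01 -2.05504785e-05] 0.010503867113305775 [ 0.54249621  0.53439525 -1.51337695] [ 0.02662199 -0.03092844  0.05802693]
```

View pics/w9z.png

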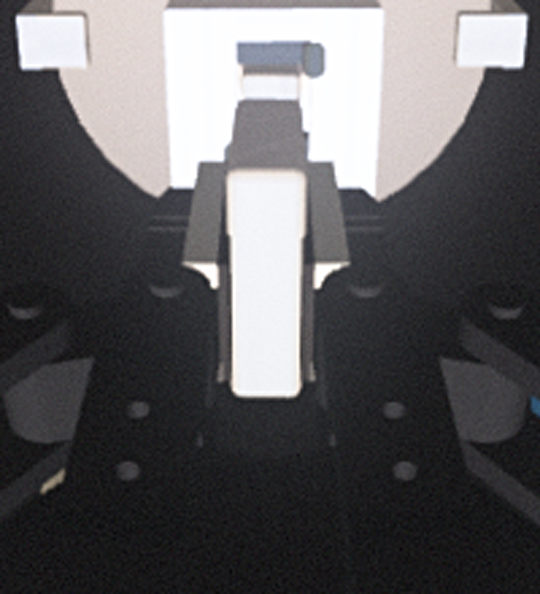

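Call:
send_rows --deltas '[{"dp": [0, 0, -0.03], "rotation": [0, 0, 0]}, {"dp": [0, 0, -0.06], "rotation": [0, 0, 0]}, {"dp": [0, 0, -0.09], "rotation": [0, 0, 0]}, {"dp": [0, 0, -0.105], "rotation": [0, 0, 0]}, {"dp": [0, 0, -0.105], "rotation": [0, 0, 0]}, {"dp": [0, 0, -0.105], "rotation": [0, 0, 0]}]'

```text
clock: 8.83
position: [0.4824, 0.1825, 0.1882]
ee_rot: [-0.0, -0.039, 0.999, 0.0]
contact_force: [-0.0, 1.1, -2.0]
width: 0.011
```

```bash
python3 - <<'E'
from h import *
s=monitor.get_state(); print(s["clock"],s["position"],s["ee_rot"],s["width"],s["contact_force"],s["moment"])
im=eyes.get_image("wrist"); np.savez("pics/w10.npz",**im)
o=im["color"][200:420,180:380,::-1]; cv2.imwrite("pics/w10z.png",cv2.resize(o,None,fx=2.7,fy=2.7,interpolation=cv2.INTER_CUBIC))
E
```

```text
8.8333 [0.48235568 0.1825469  0.18815494] [-2.34572547e-04 -3.93190175e-02  9.99226658e-01  2.14334326e-04] 0.010952269783731561 [-0.01167917  1.14762395 -1.98083142] [0.18763006 0.03661552 0.0056643 ]
```

View pics/w10z.png

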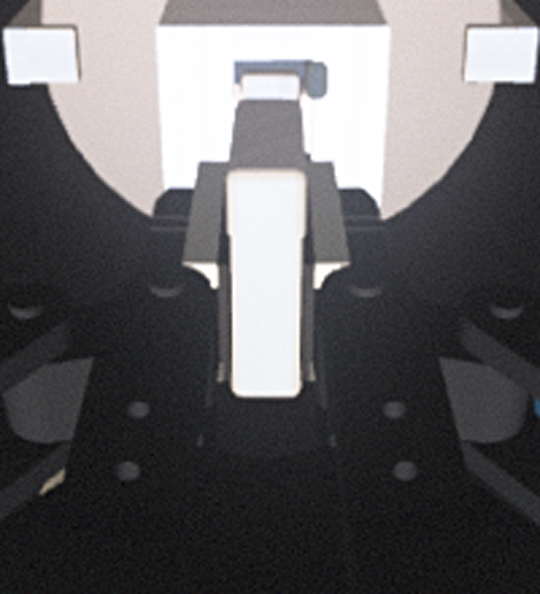

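Call:
send_rows --deltas '[{"dp": [0, 0, -0.015], "rotation": [0, 0, 0]}, {"dp": [0, 0, -0.03], "rotation": [0, 0, 0]}, {"dp": [0, 0, -0.045], "rotation": [0, 0, 0]}, {"dp": [0, 0, -0.06], "rotation": [0, 0, 0]}, {"dp": [0, 0, -0.06], "rotation": [0, 0, 0]}, {"dp": [0, 0, -0.06], "rotation": [0, 0, 0]}]' --grip_force 110

```text
clock: 9.38
position: [0.4828, 0.1826, 0.1817]
ee_rot: [0.0, -0.039, 0.999, 0.0]
contact_force: [-0.3, 1.2, 4.3]
width: 0.0102
```

```bash
python3 - <<'E'
from h import *
s=monitor.get_state(); print(s["clock"],s["position"],s["ee_rot"],s["width"],s["contact_force"],s["moment"])
im=eyes.get_image("wrist"); np.savez("pics/w11.npz",**im)
o=im["color"][200:420,180:380,::-1]; cv2.imwrite("pics/w11z.png",cv2.resize(o,None,fx=2.7,fy=2.7,interpolation=cv2.INTER_CUBIC))
E
```

```text
9.3833 [0.48279826 0.18257529 0.18170487] [ 4.96230082e-04 -3.93153736e-02  9.99226691e-01  2.75840085e-04] 0.010245979485428833 [-0.29226994  1.17100041  4.278051  ] [ 0.2185271   0.21176733 -0.03406759]
```

View pics/w11z.png

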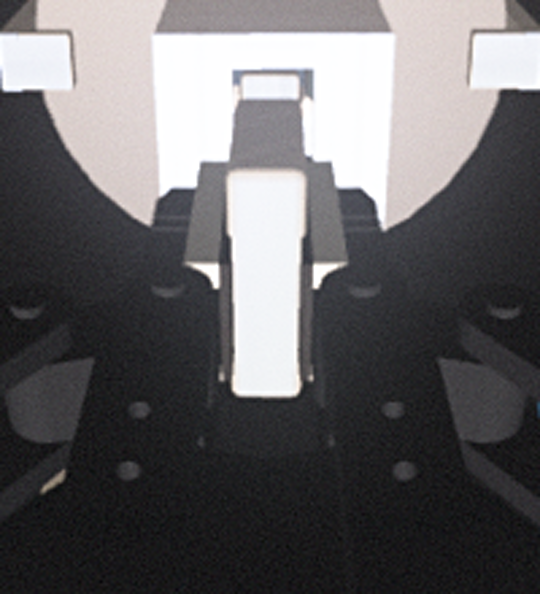

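Call:
send_rows --deltas '[{"dp": [0, 0, -0.015], "rotation": [0, 0, 0]}, {"dp": [0, 0, -0.03], "rotation": [0, 0, 0]}, {"dp": [0, 0, -0.037], "rotation": [0, 0, 0]}, {"dp": [0, 0, -0.037], "rotation": [0, 0, 0]}, {"dp": [0, 0, -0.037], "rotation": [0, 0, 0]}, {"dp": [0, 0, -0.037], "rotation": [0, 0, 0]}, {"dp": [0, 0, -0.037], "rotation": [0, 0, 0]}]'

```text
clock: 10.02
position: [0.4828, 0.1826, 0.1776]
ee_rot: [0.001, -0.039, 0.999, 0.0]
contact_force: [-0.9, 1.7, 7.5]
width: 0.0103
```

```bash
python3 - <<'E'
from h import *
for i in range(2):
    s=monitor.get_state(); print(s["clock"],s["position"],s["ee_rot"],s["width"],s["contact_force"],s["moment"],s["qpos"])
    im=eyes.get_image("wrist")
save(im,"w12")
o=im["color"][200:420,180:380,::-1]; cv2.imwrite("pics/w12z.png",cv2.resize(o,None,fx=2.7,fy=2.7,interpolation=cv2.INTER_CUBIC))
E
```

```text
10.0167 [0.48276204 0.18257824 0.17758221] [ 5.77274355e-04 -3.93529721e-02  9.99225166e-01  2.80094480e-04] 0.010296037584760685 [-0.88458485  1.72295235  7.48378215] [0.25816886 0.3416312  0.03753404] [ 2.26472386e-01  2.40729260e-01  1.74563219e+00  3.67068599e-04
  1.15399263e+00 -1.42319863e+00]
10.0667 [0.48280441 0.1825644  0.17759474] [ 5.93276918e-04 -3.93214544e-02  9.99226398e-01  2.76829337e-04] 0.010019175148780072 [-2.20387188  0.76193912  6.807888  ] [0.23343222 0.32824676 0.05405815] [ 2.26435766e-01  2.40753898e-01  1.74556260e+00  3.53545295e-04
  1.15400734e+00 -1.42316669e+00]
```

View pics/w12z.png

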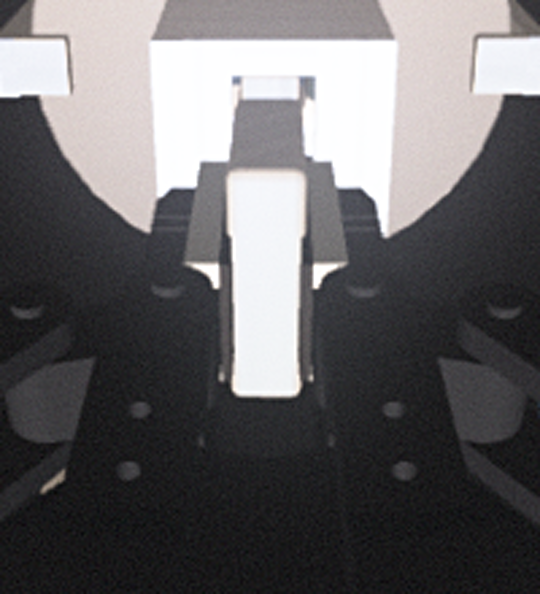

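Call:
send_rows --deltas '[{"dp": [0, 0, -0.003], "rotation": [0, 0, -0.1]}, {"dp": [0, 0, -0.003], "rotation": [0, 0, -0.2]}, {"dp": [0, 0, -0.003], "rotation": [0, 0, -0.3]}, {"dp": [0, 0, -0.003], "rotation": [0, 0, -0.4]}, {"dp": [0, 0, -0.003], "rotation": [0, 0, -0.5]}, {"dp": [0, 0, -0.003], "rotation": [0, 0, -0.6]}, {"dp": [0, 0, -0.003], "rotation": [0, 0, -0.6]}]'

```text
clock: 10.7
position: [0.4824, 0.1822, 0.1772]
ee_rot: [0.0, 0.111, 0.994, -0.0]
contact_force: [-3.2, 1.3, 8.0]
width: 0.0104
```

```bash
cat > st.py <<'E'
from h import *
s=monitor.get_state(); q=s["ee_rot"]; print(s["clock"],s["position"],"yaw_y",np.degrees(2*np.arctan2(q[2],q[1]))-90,q,s["width"],s["contact_force"],s["moment"],s["qpos"][5])
E
python3 st.py
```

```text
10.7 [0.48239159 0.18218904 0.17720305] yaw_y 77.24242181479559 [ 2.08792958e-04  1.11101028e-01  9.93809087e-01 -1.25535299e-04] 0.010397122343290531 [-3.20634506  1.28928639  8.04982108] [0.04460675 0.45454041 0.02136331] -1.1215948701485607
```

Call:
send_rows --deltas '[{"dp": [-0.006, 0, 0], "rotation": [0, 0, -0.15]}, {"dp": [-0.006, 0, 0], "rotation": [0, 0, -0.3]}, {"dp": [-0.006, 0, 0], "rotation": [0, 0, -0.45]}, {"dp": [-0.006, 0, 0], "rotation": [0, 0, -0.6]}, {"dp": [-0.006, 0, 0], "rotation": [0, 0, -0.75]}, {"dp": [-0.006, 0, 0], "rotation": [0, 0, -0.9]}, {"dp": [-0.006, 0, 0], "rotation": [0, 0, -0.9]}]'

```text
clock: 11.28
position: [0.4819, 0.1822, 0.1773]
ee_rot: [0.0, 0.33, 0.944, -0.0]
contact_force: [-2.2, -0.4, 8.1]
width: 0.0106
```

```bash
python3 st.py; python3 - <<'E'
from h import *
im=eyes.get_image("wrist"); save(im,"w13")
E
```

```text
11.2833 [0.481885   0.18216206 0.17725094] yaw_y 51.41808876523129 [ 4.37430160e-04  3.30365374e-01  9.43853022e-01 -3.50269104e-05] 0.010576069485101727 [-2.21940813 -0.44611588  8.09964743] [0.05725783 0.4784663  0.06220187] -0.6705344599876606
```

View pics/w13.png

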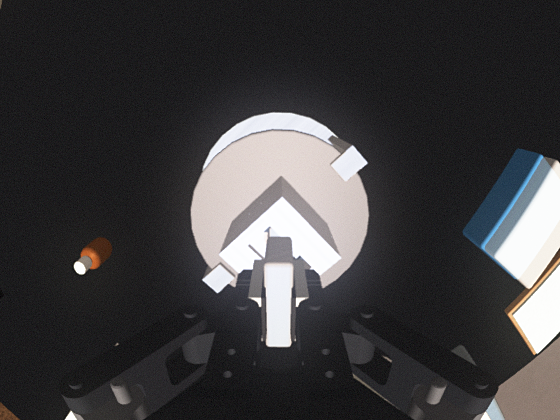

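Call:
send_rows --deltas '[{"dp": [-0.003, 0, 0], "rotation": [0, 0, -0.15]}, {"dp": [-0.003, 0, 0], "rotation": [0, 0, -0.3]}, {"dp": [-0.003, 0, 0], "rotation": [0, 0, -0.45]}, {"dp": [-0.003, 0, 0], "rotation": [0, 0, -0.6]}, {"dp": [-0.003, 0, 0], "rotation": [0, 0, -0.75]}, {"dp": [-0.003, 0, 0], "rotation": [0, 0, -0.9]}, {"dp": [-0.003, 0, 0], "rotation": [0, 0, -0.9]}]'

```text
clock: 11.92
position: [0.4811, 0.1821, 0.1771]
ee_rot: [0.0, 0.533, 0.846, -0.0]
contact_force: [-2.8, -0.1, 7.4]
width: 0.0101
```

```bash
python3 st.py
```

```text
11.9167 [0.48114657 0.18208394 0.17713345] yaw_y 25.63747865341034 [ 1.33910177e-04  5.32599466e-01  8.46367369e-01 -2.60308609e-04] 0.010081843241375251 [-2.83034931 -0.14168885  7.36718378] [0.09549989 0.52497439 0.07669868] -0.22036751906049995
```

Next, to about yaw 3° (−0.39 rad).

Call:
send_rows --deltas '[{"dp": [-0.004, 0, 0], "rotation": [0, 0, -0.13]}, {"dp": [-0.004, 0, 0], "rotation": [0, 0, -0.26]}, {"dp": [-0.004, 0, 0], "rotation": [0, 0, -0.39]}, {"dp": [-0.004, 0, 0], "rotation": [0, 0, -0.52]}, {"dp": [-0.004, 0, 0], "rotation": [0, 0, -0.65]}, {"dp": [-0.004, 0, 0], "rotation": [0, 0, -0.78]}, {"dp": [-0.004, 0, 0], "rotation": [0, 0, -0.78]}, {"dp": [-0.004, 0, 0], "rotation": [0, 0, -0.78]}]'

```text
clock: 12.58
position: [0.4805, 0.1822, 0.1771]
ee_rot: [-0.0, 0.686, 0.728, -0.0]
contact_force: [-3.2, 0.9, 8.7]
width: 0.0101
```

```bash
python3 st.py
```

```text
12.5833 [0.48050609 0.18220731 0.17712291] yaw_y 3.4289043369025194 [-2.69663745e-06  6.85634738e-01  7.27945701e-01 -2.50266244e-04] 0.01007001226952425 [-3.22980506  0.94408571  8.68318402] [0.11229492 0.49351795 0.12399019] 0.16744598812255504
```

Call:
send_rows --deltas '[{"dp": [0, 0, 0], "rotation": [0, 0, -0.05]}, {"dp": [0, 0, 0], "rotation": [0, 0, -0.1]}, {"dp": [0, 0, 0], "rotation": [0, 0, -0.14]}, {"dp": [0, 0, 0], "rotation": [0, 0, -0.14]}, {"dp": [0, 0, 0], "rotation": [0, 0, -0.14]}]'

```text
clock: 13.0
position: [0.4804, 0.1823, 0.1771]
ee_rot: [-0.0, 0.711, 0.704, -0.0]
contact_force: [-3.3, 0.4, 8.6]
width: 0.0104
```

```bash
python3 st.py
```

```text
13.0 [0.48041435 0.18226594 0.17707369] yaw_y -0.5756525353704234 [-1.01610769e-04  7.10649973e-01  7.03545678e-01 -2.90637562e-04] 0.010431636219566706 [-3.32743616  0.3574295   8.64291827] [0.18253983 0.60386012 0.17568142] 0.23733352722667764
```

Call:
send_rows --deltas '[{"dp": [0, 0, 0], "rotation": [0, 0, -0.04]}, {"dp": [0, 0, 0], "rotation": [0, 0, -0.06]}, {"dp": [0, 0, 0], "rotation": [0, 0, -0.06]}, {"dp": [0, 0, 0], "rotation": [0, 0, -0.06]}]'

```text
clock: 13.33
position: [0.4804, 0.1823, 0.1771]
ee_rot: [-0.0, 0.721, 0.693, -0.0]
contact_force: [-2.2, 0.5, 8.2]
width: 0.0102
```

```bash
python3 st.py
```

```text
13.3333 [0.4803718  0.18226574 0.17707258] yaw_y -2.2905880403619534 [-1.32065118e-04  7.21098998e-01  6.92831953e-01 -3.18412858e-04] 0.010205890017451444 [-2.20207658  0.45064001  8.18485481] [0.19262722 0.53543529 0.17817333] 0.2672463930107954
```

Call:
send_rows --deltas '[{"dp": [0, 0, 0], "rotation": [0, 0, -0.04]}, {"dp": [0, 0, 0], "rotation": [0, 0, -0.08]}, {"dp": [0, 0, 0], "rotation": [0, 0, -0.08]}, {"dp": [0, 0, 0], "rotation": [0, 0, -0.08]}]'

```text
clock: 13.67
position: [0.4804, 0.1823, 0.1771]
ee_rot: [-0.0, 0.735, 0.679, -0.0]
contact_force: [-3.1, 0.9, 8.4]
width: 0.0104
```

```bash
python3 st.py;python3 st.py; python3 - <<'E'
from h import *
im=eyes.get_image("wrist"); np.savez("pics/w14.npz",**im);save(im,"w14")
s=monitor.get_state(); print(s["moment"])
E
```

```text
13.6667 [0.48039612 0.1823347  0.17708688] yaw_y -4.539836170290101 [-8.45484771e-05  7.34558410e-01  6.78545399e-01 -2.74506511e-04] 0.010362731226371014 [-3.09373188  0.92822526  8.4068866 ] [0.2371907  0.60679937 0.43386687] 0.3066530343202279
13.6667 [0.48039612 0.1823347  0.17708688] yaw_y -4.539836170290101 [-8.45484771e-05  7.34558410e-01  6.78545399e-01 -2.74506511e-04] 0.010362731226371014 [-3.09373188  0.92822526  8.4068866 ] [0.2371907  0.60679937 0.43386687] 0.3066530343202279
[0.25202148 0.58718911 0.42780574]
```

View pics/w14.png

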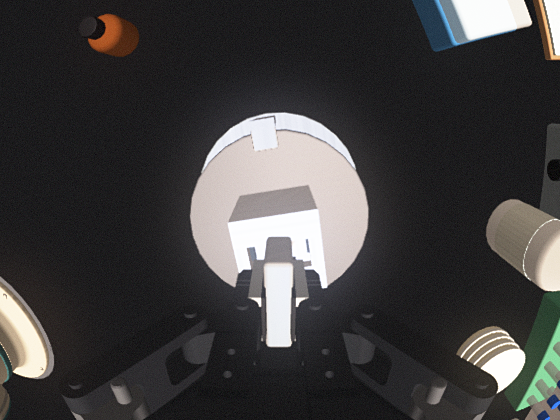

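Call:
send_rows --deltas '[{"dp": [0, 0, 0], "rotation": [0, 0, 0]}, {"dp": [0, 0, 0], "rotation": [0, 0, 0]}, {"dp": [0, 0, 0], "rotation": [0, 0, 0]}, {"dp": [0, 0, 0], "rotation": [0, 0, 0]}, {"dp": [0, 0, 0], "rotation": [0, 0, 0]}, {"dp": [0, 0, 0], "rotation": [0, 0, 0]}]'

```text
clock: 14.22
position: [0.4804, 0.1823, 0.1771]
ee_rot: [-0.0, 0.735, 0.679, -0.0]
contact_force: [-2.2, 0.6, 6.8]
width: 0.0101
```

```bash
python3 st.py; python3 - <<'E'
from h import *
im=eyes.get_image("scene"); save(im,"s15")
E
```

```text
14.2167 [0.48039168 0.18234164 0.17706974] yaw_y -4.53866586291241 [-9.56131986e-05  7.34551478e-01  6.78552899e-01 -2.84690015e-04] 0.010089990065321238 [-2.2204731   0.61703825  6.82811064] [0.24063676 0.63297885 0.36964168] 0.3066376213322231
```

View pics/s15.png

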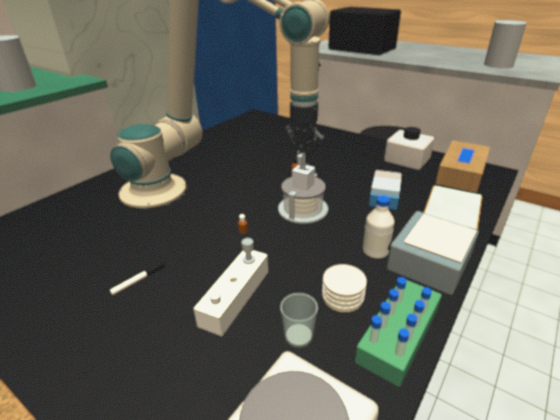

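Everything is stable: the plug is in the block and held, and nothing else has moved.

```bash
python3 -c "
from rig import manip
print(manip.sign_off())"
```

```text
the job is handed in; nothing more can be done
None
```

The vent job is done and handed in at about 14 s: the plug is in the valve block, pushed in, turned clockwise to its stop and still gripped. The hand-in reports no verdict.

- **Insertion:** I took the plug from the rack's middle hole, lowered it through the slot into the guide bore, and pushed it about 8.5 mm against the spring. That depth comes from the tool height. The spring force reading is noisy and puts it anywhere from about 7 to 9 mm.
- **Turn:** I turned it about 99° in all. The resisting moment rose from about 0.18 to 0.43 N m over the last 2°, which I read as the stop. It held at about 0.37 N m with the pose steady in the last check.
- **Stop came late:** The moment did not rise until a few degrees past where I expected the stop. I put that down to play and a little give in the grip, but I could not measure the valve's turn directly.
- **Other things:** The last scene picture shows the rack, stopper, tube and the other visible objects where they were.
- **Camera offset:** The top and wrist cameras differed by about 2 mm in absolute position. They agreed on where the port lies relative to the plug to about 0.5 mm, and the plug went in with side forces of only 1 to 3 N.

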